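# Turn a drying clay tile with a spatula

### The arm

A 6-joint arm with a two-finger parallel gripper is mounted at the origin on the work surface. World frame = base frame: x ahead of the robot, y to its left, z up, the work surface at z = 0. Lengths are in m, angles in degrees, forces in N, time in s.
With the tool pointing down it reaches from about 0.35 to 0.875 m from the base axis. Payload 4.2 kg.
Tool frame: the origin (TCP) lies on the centre line of the jaws, within the pads' length; the fingertips stand 11 mm ahead of it and the grasp point (between the pads) lies 8 mm behind it; z points along the fingers, y is the line along which they close (so a half turn about z gives the same grasp; the last joint's range is limited). The gripper opens to 87 mm and grips with 3 to 60 N. Pads are 19 mm wide; open, the fingers measure 117 mm over their backs; the gripper's body (75 mm by 190 mm) begins 51 mm behind the grasp point.
Start: joints at [86.551, 22.042, 0.453, 0, -68.411, -14.817], TCP at [0.196, 0.593, 0.234] pointing down, gripper open.
Joint ranges: [-179.83, 179.83], [-69.29, 118.12], [-61.27, 80.66], [-181.25, 117.63], [-171.15, -9.14], [-177.46, 177.46]. Speed limits (degrees/s): [159.86, 159.86, 180, 180, 180, 180].

### API

Orientations are given as a 3x3 rotation matrix whose columns are the frame's x, y, z axes.
In Python, from station import r gives the robot as it stands.
- The arm moves only by the tool servo_tool, never from a script. Its argument "commands" is a list that holds one entry, the list of rows, each a list of 7 numbers: the closure, from 0 (fully open) to 1 (shut), then the shift along the tool's x, y, z in mm, then the turn, a rotation vector about the tool's x, y, z in rad. In form: [[[claw, x, y, z, ax, ay, az], ...]]. A call has exactly 5 rows; each row is the pose to reach, as a shift and turn from the pose commanded when the call began, along the tool's axes at that moment; what a row does not reach only later rows make up. A row lasts 1/10 s, in which the tool goes at most 50 mm and 8.59 degrees, less where a joint would pass 70% of its speed; a pose out of reach is approached as far as the arm can. A call with a gripper value outside its range is refused whole. The fingers move at their own pace and stop on an object; the grip force is fixed at half the most. Time passes only in rows, so rows that repeat a pose let the fingers close, or fill a call up. It gives the time, the measured TCP pose, the force, the opening and the grip force at its end, in the units of the state.
- r.sense(): the state, without advancing time (a new reading comes with each control period).
- r.capture(name): name is "scene" or "side" or "wrist"; returns a dict with "pixels" (384x512x3 uint8, red, green, blue), "camera_matrix" (3x3 intrinsics, pixels), "dist" ([k1, k2, p1, p2, k3] as OpenCV has them; the pictures are not rectified), "R" (3x3) and "t" (3): a world point X has camera coordinates R X + t. Camera axes: x right, y down, z forward; pixel columns grow to the right and rows downward; lengths in m; the calibration is good to about 2 mm. A picture is of the moment at which its call begins. There is no depth.
- r.finish_job(): hands the job in; it is judged then, once.
The state is a dict: "time_s": time; "joints": joint angles; "joint_velocities": joint speeds; "effort": joint torques, N m; "tcp_pos": TCP position; "ee_rot": TCP orientation; "wrist_force": force on the tool from outside, world axes, zero at the start; "moment": the same for the moment, N m; "gripper_width": opening from 0.0 (shut) to 1.0 (fully open); "gripper_force": force on a finger pad.
Only numpy, scipy, OpenCV 4.12 (cv2) and the standard library are available. Lean on these libraries where they do the work, as an engineer would, in place of code of your own. Each camera call takes 0.05 s, during which the arm holds its last target. There are 200 camera calls.

### The job

Pick up the cranked spatula, slip its blade flat under the pale clay tile on the ware board, and turn the tile over with one quick roll of the wrist, low over the board, so that it lies flat and wholly on the board with its dark damp side up; never touch the tile with the gripper or arm. Work gently: the damp clay must not be rammed with the blade, nor the soft plasterboard pressed hard with it. Then lay the spatula back in its rest as it was, let go, and leave the other things where they stand.

Things in the scene. Friction and masses are not known exactly. Their poses are not given: they have to be found in the camera images.
- tile: Square clay tile, 90 x 90 x 10 mm, about 0.16 kg, edges bevelled (1.5 mm high, 3 mm deep). Origin at its very middle; x, y along its sides, z out of the face that is pale (dry) and up at the start; the other face is dark (damp). Starts flat on the board, 5 to 27 mm short of the strip, within 5 degrees of square to it. Friction about 0.6. Its edge chips if the blade pushes on it with over 5 N.
- board: Ware board, fixed, level: grey plasterboard 400 (x) x 300 (y) mm on bearers; x away from the robot, y left. Origin under its middle, 40 mm below its upper face; packed up by 0 to 8 mm. A wooden strip 12 mm high lies along the +y edge, inner face at y = 130 mm: it stops a tile pushed along +y. There is room for the turned tile on both sides (+x, -x) of it. Marks if the blade presses over 6 N.
- spatula: Stiff steel spatula, black handle, 170 g. Origin: centre of the blade's underside; x to the front edge, z up. Blade 80 (x) x 80 x 2 mm, flat below, front 10 mm ground to 0.8 mm. Shank on its rear 10 mm. Handle level, x -165 to -55 mm, 24 mm wide, 26 high, middle 58 mm above the underside. Yields in the grip, about 4 N per mm at the front edge. Starts with blade flat on bench, handle in rest.
- spatula_grip (a point): Point in the middle of the handle's rubber sleeve (24 mm wide with flat sides, 26 mm high), 20 mm behind the handle's front end: 75 mm behind and 58 mm above the spatula's origin. The place to grip, firmly, across the handle from above.
- spatula_tip (a point): Middle of the blade's front edge, on the underside: 40 mm ahead of the spatula's origin.
- rest: Tool rest, fixed: pale wooden block 40 (x, along the handle) x 80 x 57 mm high with a notch along x, 36 mm wide, its floor 45 mm above the bench. Origin under its middle, on the bench. The handle's rear lies in the notch at the start, the spatula's origin about 146 mm ahead of the rest's origin along the rest's x, the axes of both alike.
- ink: Small dark ink jar, 42 mm wide, 75 mm high, origin under its centre. A bystander.
- tape: Roll of cream masking tape lying flat, 94 mm across, 25 mm high, origin under its centre. A bystander.
- tin: Dark red closed round tin, 100 mm across, 70 mm high, origin under its centre. A bystander.
Things that resemble listed ones, but are neither listed nor needed, are in the scene too. Leave any blue or green look-alike of the tile alone.

How it is judged (in metres and radians):
On the way, in this order (a step that is already met when the one before it is completed fails the run):
1. the spatula is taken up in the gripper, clear of its rest (contact force between the fingers and spatula above 1 N and z of spatula_grip in the frame of rest above 0.075 m), for 0.1 s.
2. the tile is tipped up on the blade as the spatula is rolled quickly (tile and spatula tilted by more than 0.5 rad, the spatula turning faster than 0.6 rad/s) (angle between each of tile, spatula's own z axis and vertical above 0.5 rad and angular speed of spatula above 0.6 rad/s and contact force between spatula and tile above 0.1 N).
3. the tile lies turned over on the board (angle between tile's own z axis and vertical above 3 rad and linear speed of tile below 0.03 m/s), for 0.2 s.
At the end, for the whole second after the job is handed in: The tile lies flat, dark side up, wholly on the board (its middle 35 mm or more inside every edge) and clear of the strip; the spatula lies still in its rest, blade flat on the bench (0.05 rad), within 30 mm of where it lay relative to the rest (angle between tile's own z axis and vertical above 3.09 rad and z of tile in the frame of board between 0.0425 and 0.0475 m and x of tile in the frame of board between -0.16 and 0.16 m and y of tile in the frame of board between -0.115 and 0.09 m and linear speed of each of tile, spatula below 0.01 m/s and x of spatula in the frame of rest between 0.116 and 0.176 m and y of spatula in the frame of rest between -0.03 and 0.03 m and height (world z) of spatula below 0.004 m and angle between spatula's own z axis and vertical below 0.05 rad); the robot touches nothing.
It fails at once if the gripper or arm touches the tile (contact force between any of the fingers, the arm and tile above 0.5 N).
It fails at once if the spatula is pressed on the ware board (or its strip) with more than 6 N (contact force between spatula and board above 6 N).
It fails at once if the tile is rammed or squeezed by the spatula with more than 5 N (contact force between spatula and tile above 5 N).
It fails at once if the tile's middle is raised more than 100 mm above the board's face (z of tile in the frame of board above 0.14 m).
It fails at once if a bystander (ink jar, tape or tin) is moved by more than 15 mm (distance of any of ink, tape, tin from where it was at the start of the episode above 0.015 m).
It also fails if it takes over 70 s, if anything falls off the work surface, if the arm or the gripper's body presses on something with over 40 N, if the wrist force passes 120 N, or if a joint passes its speed limit or range.

## Working session

There is one attempt and no reset: what is moved stays moved. The work goes in short steps, Python scripts to look and compute and a tool call to move; the robot and the scene stay as the last step left them, time stands still between calls to the robot, and variables do not carry over. Pictures are saved under pics/ and viewed, at most 10 in all, crops included, and the job is handed in when it is done.

Besides the shell and the picture viewer there is one more tool, called after "Request:" in YAML: its name, and indented under it one key for each argument. servo_tool: Moves the arm, as the interface text tells. Its arguments: {"type":"object","properties":{"commands":{"type":"array","items":{"type":"array","items":{"type":"array","items":{"type":"number"}}}}},"required":["commands"]}

```bash
ls; mkdir -p pics
cat > h.py <<'E'
import numpy as np, cv2
from station import r
def snap(n,f):
    c=r.capture(n); np.savez(f'pics/{f}.npz',**{k:np.array(v) for k,v in c.items()})
    cv2.imwrite(f'pics/{f}.png',c['pixels'][:,:,::-1]); return c
def load(f): return dict(np.load(f'pics/{f}.npz'))
def ray(c,uv,z):
    p=cv2.undistortPoints(np.array(uv,float).reshape(-1,1,2),c['camera_matrix'],c['dist'])[:,0]
    d=np.c_[p,np.ones(len(p))]@c['R']; o=-c['R'].T@c['t']
    return o+d*((z-o[2])/d[:,2])[:,None]
def proj(c,X):
    return cv2.projectPoints(np.array(X,float).reshape(-1,1,3),cv2.Rodrigues(c['R'])[0],c['t'],c['camera_matrix'],c['dist'])[0][:,0]
E
python3 - <<'E'
from h import *
a=snap('scene','s0');b=snap('side','d0');w=snap('wrist','w0')
for c in (a,b,w): print(-c['R'].T@c['t'],c['R'][2])
im=np.hstack([a['pixels'],b['pixels']]); 
s=r.sense();print(s['tcp_pos'],s['ee_rot'],s['wrist_force'],s['time_s'])
E
```

```text
pics
[ 1.72282589 -0.14773476  1.13847163] [-0.71509864  0.12021834 -0.68860837]
[ 0.03244939 -0.85327349  0.86381867] [ 0.42483808  0.68098443 -0.59646694]
[0.27298706 0.56719694 0.38425254] [-0.27704256  0.0903234  -0.9566029 ]
[0.19575307 0.59310708 0.23272179] [[ 9.49568025e-01 -3.13560820e-01 -4.22361402e-04]
 [-3.13561088e-01 -9.49566683e-01 -1.59967437e-03]
 [ 1.00534893e-04  1.65143574e-03 -9.99998631e-01]] [1.05628444 0.0068439  0.35027837] 0.15
```

View pics/s0.png

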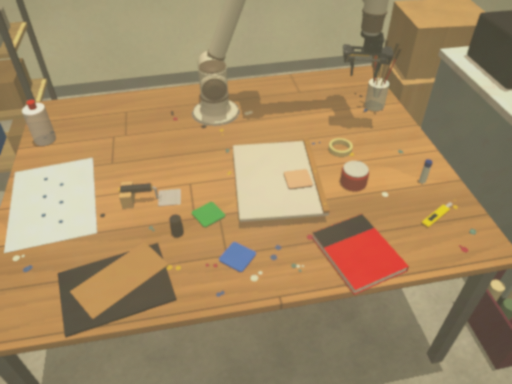

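View pics/d0.png

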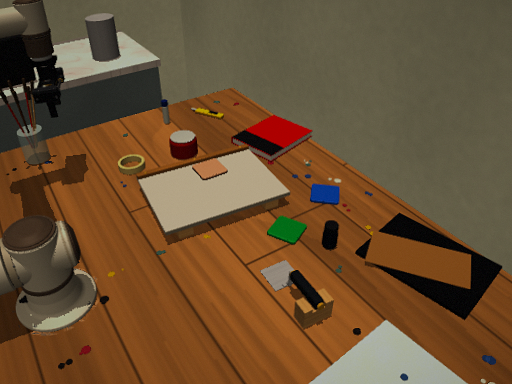

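Scene view: board with corners near (233,143), (312,142), (325,212) and (238,220), tile at (297,178), spatula with blade (170,197) and rest (125,192). The ink jar is at (176,225), the tin at (355,175) and the tape at (341,147). Enlarging both views next.

Run:
```python
import cv2,numpy as np
a=cv2.imread('pics/s0.png')[130:235,110:340];b=cv2.imread('pics/d0.png')[145:335,130:350]
cv2.imwrite('pics/s0c.png',cv2.resize(a,None,fx=3.4,fy=3.4,interpolation=2))
cv2.imwrite('pics/d0c.png',cv2.resize(b,None,fx=3.1,fy=3.1,interpolation=2))
```

```text
(no output)
```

View pics/s0c.png

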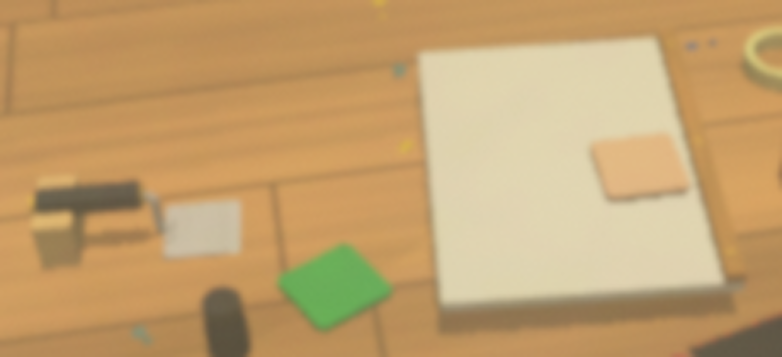

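View pics/d0c.png

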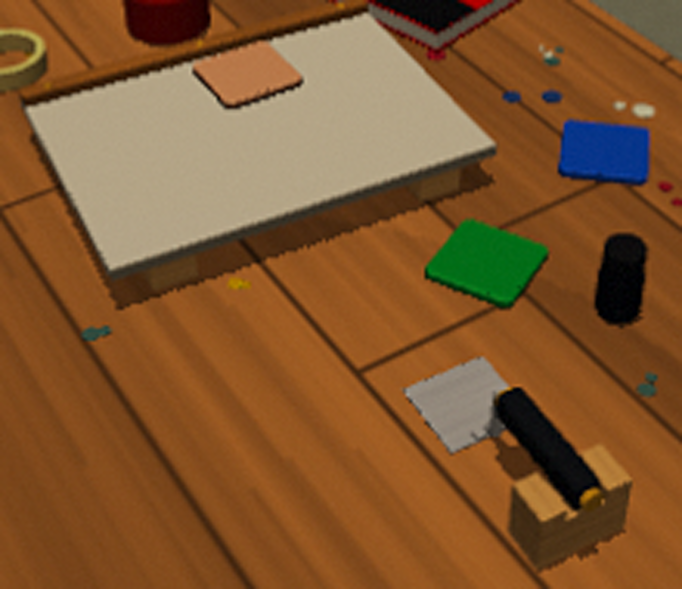

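```bash
cat > tri.py <<'E'
from h import *
from scipy.optimize import least_squares
a=load('s0');b=load('d0')
S=lambda u,v:(110+(u+.5)/3.4-.5,130+(v+.5)/3.4-.5)
D=lambda u,v:(130+(u+.5)/3.1-.5,145+(v+.5)/3.1-.5)
def fit(name,model,p0,obs):
    f=lambda p:np.concatenate([(proj(c,model(p))[idx]-np.array(px)).ravel() for c,idx,px in obs])
    s=least_squares(f,p0); print(name,s.x.round(4),'res',s.fun.round(1)); return s.x
def rect(P,z,hx,hy):
    x,y,t=P; R=np.array([[np.cos(t),-np.sin(t)],[np.sin(t),np.cos(t)]])
    q=np.array([[-hx,-hy],[hx,-hy],[hx,hy],[-hx,hy]])@R.T+[x,y]; return np.c_[q,np.full(4,z)]
if __name__=='__main__':
    bd=fit('board x y yaw ztop',lambda p:rect(p[:3],p[3],.2,.15),[.55,.15,0,.045],[(a,[0,1],[S(418,52),S(441,305)]),(b,[0,1,],[D(110,270),D(495,148)])])
    fit('tile top',lambda p:rect(p[:3],bd[3]+.01,.0435,.0435),[.55,.2,0],[(a,[0,3,2,1],[S(591,142),S(669,133),S(688,190),S(612,199)]),(b,[3,2,1,0],[D(268,42),D(302,77),D(234,105),D(195,72)][0:4])])
    print(ray(a,[S(591,142),S(669,133),S(688,190),S(612,199)],bd[3]+.01).round(4)); print(ray(b,[D(195,72),D(268,42),D(302,77),D(234,105)],bd[3]+.01).round(4))
    print('blade',ray(a,[S(166,203),S(242,200),S(241,253),S(163,258)],.002).round(4),ray(b,[D(406,393),D(482,357),D(453,452)],.002).round(4))
    print('handle axis',ray(a,[S(36,186),S(36,210),S(140,182),S(140,206)],.065).round(4),ray(b,[D(512,393),D(582,498)],.068).round(4))
    print('tin,tape,ink',ray(a,[(355,168),(341,146)],.07).round(3),ray(b,[(131,163)],.025).round(3),ray(a,[S(220,297)],.075).round(3))
E
python3 tri.py
```

```text
board x y yaw ztop [ 0.5351  0.1594 -0.1049  0.0445] res [ 0.4  0.2  0.  -0.4 -0.2  0.5  0.5 -0.4]
tile top [ 0.5712  0.2283 -0.8189] res [ 10.5  -4.3   8.    7.4 -10.2   4.1  -8.6  -8.2 -14.4   0.8  -0.6  -7.2
  13.6  -1.6   0.4   5.5]
[[0.5255 0.1864 0.0545]
 [0.5281 0.2727 0.0545]
 [0.6195 0.2672 0.0545]
 [0.6169 0.1864 0.0545]]
[[0.523  0.2593 0.0545]
 [0.6164 0.2675 0.0545]
 [0.6128 0.1884 0.0545]
 [0.5289 0.183  0.0545]]
blade [[ 0.4726 -0.2748  0.002 ]
 [ 0.4845 -0.1928  0.002 ]
 [ 0.566  -0.1999  0.002 ]
 [ 0.5571 -0.2812  0.002 ]] [[ 0.483  -0.1999  0.002 ]
 [ 0.5614 -0.2013  0.002 ]
 [ 0.4788 -0.2738  0.002 ]]
handle axis [[ 0.4883 -0.4012  0.065 ]
 [ 0.5256 -0.4004  0.065 ]
 [ 0.5041 -0.2934  0.065 ]
 [ 0.5411 -0.2944  0.065 ]] [[ 0.5174 -0.2952  0.068 ]
 [ 0.4974 -0.4044  0.068 ]]
tin,tape,ink [[0.576 0.441 0.07 ]
 [0.443 0.433 0.07 ]] [[0.375 0.447 0.025]] [[ 0.696 -0.221  0.075]]
```

Request:
servo_tool:
  commands:
    - [[0, 29, 38, 3, 0, 0, 0], [0, 58, 76, 6, 0, 0, 0], [0, 87, 114, 9, 0, 0, 0], [0, 116, 152, 12, 0, 0, 0], [0, 145, 190, 15, 0, 0, 0]]

```text
time_s: 0.65
tcp_pos: [0.2742, 0.3655, 0.2182]
ee_rot: [[0.95, -0.313, -0.0], [-0.313, -0.95, -0.0], [-0.0, 0.0, -1.0]]
wrist_force: [0.0, -0.1, 0.4]
gripper_width: 1.0
gripper_force: 0.0
```

Request:
servo_tool:
  commands:
    - [[0, 29, 38, 3, 0, 0, 0], [0, 58, 76, 6, 0, 0, 0], [0, 87, 114, 9, 0, 0, 0], [0, 116, 152, 12, 0, 0, 0], [0, 145, 190, 15, 0, 0, 0]]

```text
time_s: 1.15
tcp_pos: [0.3521, 0.1399, 0.2036]
ee_rot: [[0.95, -0.313, 0.001], [-0.313, -0.95, 0.001], [0.0, -0.001, -1.0]]
wrist_force: [1.1, 0.4, 0.3]
gripper_width: 0.997
gripper_force: 0.0
```

Request:
servo_tool:
  commands:
    - [[0, 29, 38, 3, 0, 0, 0], [0, 58, 76, 6, 0, 0, 0], [0, 87, 114, 9, 0, 0, 0], [0, 116, 152, 12, 0, 0, 0], [0, 145, 190, 15, 0, 0, 0]]

```text
time_s: 1.65
tcp_pos: [0.4305, -0.0862, 0.1886]
ee_rot: [[0.95, -0.313, 0.001], [-0.313, -0.95, 0.0], [0.001, -0.0, -1.0]]
wrist_force: [2.1, 0.4, -0.2]
gripper_width: 1.002
gripper_force: 0.0
```

Request:
servo_tool:
  commands:
    - [[0, 29, 38, 3, 0, 0, 0.14], [0, 58, 76, 6, 0, 0, 0.28], [0, 87, 114, 9, 0, 0, 0.42], [0, 116, 152, 12, 0, 0, 0.56], [0, 145, 190, 15, 0, 0, 0.7]]

```text
time_s: 2.15
tcp_pos: [0.5086, -0.312, 0.1731]
ee_rot: [[0.519, -0.855, -0.0], [-0.855, -0.519, 0.0], [-0.0, 0.0, -1.0]]
wrist_force: [1.1, 1.2, -0.6]
gripper_width: 1.001
gripper_force: 0.0
```

Request:
servo_tool:
  commands:
    - [[0, 0, 0, 0, 0, 0, 0.14], [0, 0, 0, 0, 0, 0, 0.28], [0, 0, 0, 0, 0, 0, 0.42], [0, 0, 0, 0, 0, 0, 0.56], [0, 0, 0, 0, 0, 0, 0.686]]

```text
time_s: 2.65
tcp_pos: [0.5081, -0.31, 0.1731]
ee_rot: [[-0.139, -0.99, -0.001], [-0.99, 0.139, 0.0], [-0.0, 0.001, -1.0]]
wrist_force: [0.7, 0.3, 0.6]
gripper_width: 0.999
gripper_force: 0.0
```

Run:
```python
from h import *
s=r.sense();print(s)
c=snap('wrist','w1')
im=cv2.resize(c['pixels'][:,:,::-1],(800,600));cv2.imwrite('pics/w1c.png',im)
```

```text
{'time_s': 2.65, 'joints': array([-1.58168443e+01,  2.19727684e+01, -8.81812665e+00, -1.19167764e-02,
       -5.92663727e+01,  7.81388369e+00]), 'joint_velocities': array([ 7.00611008e-02, -1.13782480e-01, -8.66338505e-02, -4.01846792e-02,
        1.85087634e-02, -7.10216537e+01]), 'effort': array([ -0.05621621, -37.50951648,  17.35472202,   3.88707653,
         0.04229242,   0.78646934]), 'tcp_pos': array([ 0.50814636, -0.30998584,  0.17305417]), 'ee_rot': array([[-1.39329757e-01, -9.90245619e-01, -9.12930398e-04],
       [-9.90245990e-01,  1.39329399e-01,  4.44434087e-04],
       [-3.12900864e-04,  9.65948559e-04, -9.99999485e-01]]), 'wrist_force': array([0.66050682, 0.34630952, 0.60969861]), 'moment': array([ 0.07422896, -0.11778787, -0.02273864]), 'gripper_force': 0.0, 'gripper_width': 0.9993268097201651}
```

View pics/w1c.png

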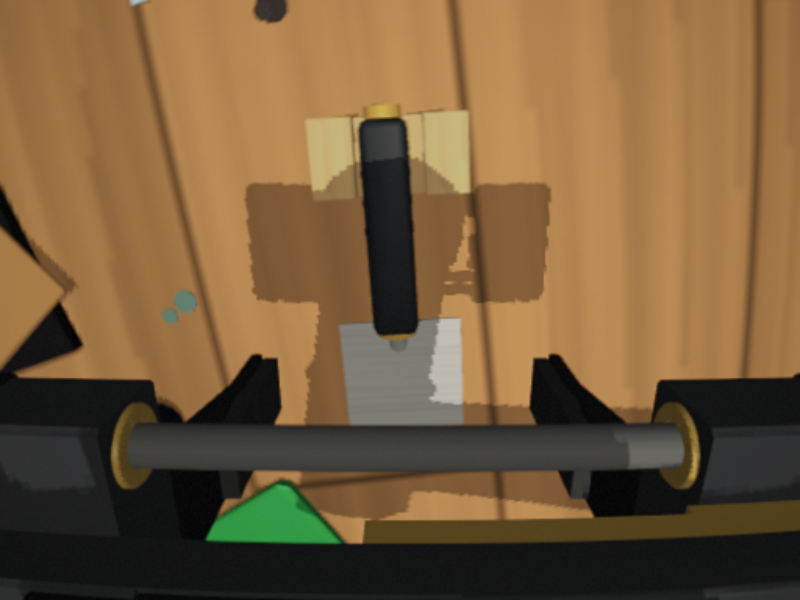

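The wrist view shows the handle from (383,122) to (395,333), its rear in the rest, with the blade at (345-462, 320-425). I'll measure its line from that.

Run:
```python
from h import *
c=load('w1');f=lambda L:[((u+.5)*.64-.5,(v+.5)*.64-.5) for u,v in L]
P=ray(c,f([(360,122),(405,122),(373,333),(417,333)]),.071);print(P.round(4))
print(ray(c,f([(340,325),(462,318),(350,425),(463,425)]),.002).round(4))
a=(P[0]+P[1])/2;b=(P[2]+P[3])/2;d=b-a;print(a,b,np.linalg.norm(d),np.degrees(np.arctan2(d[1],d[0])))
u=d/np.linalg.norm(d);print('grip',(a+b)/2+u*.035,'origin',(a+b)/2+u*.11)
print(ray(c,f([(306,120),(468,110)]),.057))
```

```text
[[ 0.5175 -0.4016  0.071 ]
 [ 0.4967 -0.3987  0.071 ]
 [ 0.5279 -0.297   0.071 ]
 [ 0.5052 -0.2938  0.071 ]]
[[ 0.5568 -0.2802  0.002 ]
 [ 0.4764 -0.2738  0.002 ]
 [ 0.5632 -0.2051  0.002 ]
 [ 0.4841 -0.194   0.002 ]]
[ 0.50714638 -0.40014724  0.071     ] [ 0.51653767 -0.29539111  0.071     ] 0.10517624387382705 84.87717940399081
grip [ 0.51496721 -0.31290898  0.071     ] origin [ 0.52166404 -0.23820856  0.071     ]
[[ 0.54487774 -0.40710027  0.057     ]
 [ 0.46526466 -0.40053452  0.057     ]]
```

Request:
servo_tool:
  commands:
    - [[0, 0, -2, 12, 0, 0, -0.02], [0, 1, -4, 24, 0, 0, -0.04], [0, 1, -6, 36, 0, 0, -0.052], [0, 1, -6, 50, 0, 0, -0.052], [0, 1, -6, 50, 0, 0, -0.052]]

```text
time_s: 3.2
tcp_pos: [0.5126, -0.311, 0.1202]
ee_rot: [[-0.081, -0.997, -0.006], [-0.997, 0.081, 0.002], [-0.002, 0.006, -1.0]]
wrist_force: [-1.6, -0.1, -0.5]
gripper_width: 1.001
gripper_force: 0.0
```

Request:
servo_tool:
  commands:
    - [[0, 0, 0, 0, 0, -0.1, 0], [0, 0, 0, 0, 0, -0.2, 0], [0, 0, 0, 0, 0, -0.3, 0], [0, 0, 0, 0, 0, -0.35, 0], [0, 0, 0, 0, 0, -0.35, 0]]

```text
time_s: 3.7
tcp_pos: [0.5142, -0.3136, 0.1228]
ee_rot: [[-0.079, -0.996, 0.029], [-0.936, 0.084, 0.342], [-0.343, 0.0, -0.939]]
wrist_force: [-0.1, 0.6, -0.2]
gripper_width: 1.001
gripper_force: 0.0
```

Run:
```python
from h import *
s=r.sense()
for k in ('joints','tcp_pos','ee_rot'): print(k,s[k].round(4).tolist())
```

```text
joints [-26.0535, 30.7921, 2.8343, -19.801, -70.7008, 29.2545]
tcp_pos [0.5142, -0.3136, 0.1228]
ee_rot [[-0.079, -0.9965, 0.0287], [-0.936, 0.0841, 0.3419], [-0.3431, 0.0002, -0.9393]]
```

```bash
cat > kin.py <<'E'
import numpy as np
from scipy.optimize import least_squares
from scipy.spatial.transform import Rotation as Ro
E=lambda ax,d:Ro.from_euler(ax,d,degrees=True)
s4=-1
def fk(q,p,s4=-1):
    a,d,H,L2,L3,e,Lt=p
    R1=E('z',q[0]);R2=R1*E('y',q[1]);R3=R1*E('y',q[1]-q[2])
    R5=R3*E('x',s4*q[3])*E('y',-q[4])
    w=R1.apply([a,-d,H])+R2.apply([0,0,L2])+R3.apply([L3,0,e])
    R=R5*E('x',-q[5])      # x = tool z ; 
    z=R.apply([1,0,0]);x=R.apply([0,-1,0])
    return w+Lt*z,np.c_[x,np.cross(z,x),z],w
data=[([86.551,22.042,.453,0,-68.411,-14.817],[.19575,.5931,.2335]),
([-15.8168,21.9728,-8.8181,-.0119,-59.2664,7.8139],[.50815,-.30999,.17305]),
([-26.0535,30.7921,2.8343,-19.801,-70.7008,29.2545],[.5142,-.3136,.1228])]
LO=np.array([-179.83,-69.29,-61.27,-181.25,-171.15,-177.46]);HI=np.array([179.83,118.12,80.66,117.63,-9.14,177.46])
def fitk(D,s4=-1):
    f=lambda p:np.concatenate([fk(q,p,s4)[0]-x for q,x in D]+[[1e-3*(p[5]),1e-3*p[0]]])
    return least_squares(f,[0,.16,.2,.45,.42,0,.2])
def ik(pos,R,q0,p):
    f=lambda q:np.concatenate([(fk(q,p)[0]-pos)*5,(fk(q,p)[1]-R).ravel()])
    s=least_squares(f,q0,bounds=(LO,HI),x_scale=30.);return s.x,np.abs(s.fun).max()
if __name__=='__main__':
    for s in(1,-1):
        m=fitk(data,s);print(s,m.x.round(4),np.abs(m.fun).max(),np.linalg.svd(m.jac)[1].round(4));print(fk(data[2][0],m.x,s)[1].round(3))
E
python3 kin.py
```

```text
1 [ 0.1349  0.1597  0.0981 -0.0008  0.5054 -0.0132 -0.3246] 0.030916091861722547 [3.4176 2.4937 1.7385 0.2361 0.103  0.0819 0.0759]
[[ 0.218 -0.943 -0.252]
 [-0.959 -0.16  -0.233]
 [ 0.179  0.293 -0.939]]
-1 [-0.0846  0.1598  0.1985  0.5828  0.5026 -0.0051  0.3252] 0.030698632736845047 [3.4176 2.4937 1.7385 0.2361 0.103  0.0819 0.0759]
[[-0.079 -0.996  0.029]
 [-0.936  0.084  0.342]
 [-0.343  0.    -0.939]]
```

```bash
sed -i 's/a,d,H,L2,L3,e,Lt=p/a,d,H,L2,L3,e,Lt,d4=p/; s/+R3.apply(\[L3,0,e\])/+R3.apply([L3,0,e])+(R3*E("x",s4*q[3])).apply([0,-d4,0])/; s/,\[0,.16,.2,.45,.42,0,.2\]/,[0,.08,.2,.45,.42,0,.2,.08]/' kin.py; python3 kin.py
```

```text
1 [ 0.2198  0.3204  0.0565 -0.018   0.4225 -0.0058 -0.3546 -0.1606] 0.00021980223660196058 [3.4215 2.5059 2.4279 0.2452 0.1916 0.1028 0.0792 0.0759]
[[ 0.218 -0.943 -0.252]
 [-0.959 -0.16  -0.233]
 [ 0.179  0.293 -0.939]]
-1 [-2.000e-04  3.000e-04  1.572e-01  5.657e-01  4.204e-01  2.200e-03
  2.954e-01  1.595e-01] 4.433024837849353e-05 [3.4215 2.5059 2.4279 0.2452 0.1916 0.1028 0.0792 0.0759]
[[-0.079 -0.996  0.029]
 [-0.936  0.084  0.342]
 [-0.343  0.    -0.939]]
```

```bash
cat > plan.py <<'E'
from kin import *
P=fitk(data).x
c0=np.array([.5351,.1594]);byaw=np.radians(-6.0);zb=.0445
def bw(x,y,z): # board frame, z above face
    c,s=np.cos(byaw),np.sin(byaw);return np.array([c0[0]+c*x-s*y,c0[1]+s*x+c*y,zb+z])
def spat(phi,side,low,height,yo,th,pitch=0):
    """side=-1: roll toward board -x. low: board x of low edge; height of low edge; yo: board y of spatula origin"""
    Rb=E('z',84.0)*Ro.from_rotvec([side*phi,0,0])*Ro.from_rotvec([0,pitch,0])
    edge=np.array([0,-side*.04,0])
    o=bw(low,yo,height)-Rb.apply(edge)
    return Rb,o
def tool(Rb,o,th):
    z=np.array([np.sin(th),0,-np.cos(th)]);x=np.array([-np.cos(th),0,-np.sin(th)]);y=np.cross(z,x)
    R=Rb.as_matrix()@np.c_[x,y,z];return o+Rb.apply([-.075,0,.058])+.008*R[:,2],R
def hmin(phi): # low edge height for gripper body clearance
    return max(.003,.012-.051*np.cos(phi)+.095*np.sin(phi)-.058*np.cos(phi)-.04*np.sin(phi))
if __name__=='__main__':
    for side in(-1,1):
      for th in(0,20,30):
        q=np.array([0,35,-10,0,-60,0.]);t=np.radians(th)
        for ph in range(0,91,15):
            p=np.radians(ph)
            pos,R=tool(*spat(p,side,.03-side*-.04,hmin(p),.07,t),t)
            q1,e=ik(pos,R,q,P);dq=np.abs(q1-q).max();q=q1
            print(side,th,ph,round(hmin(p),3),q.round(0),'err',round(e,4),'dq',round(dq),'wrist',fk(q,P)[2].round(2))
E
python3 plan.py
```

```text
-1 0 0 0.003 [ 31.  26. -16.  -0. -49. -37.] err 0.0 dq 37 wrist [0.56 0.15 0.39]
-1 0 15 0.003 [ 36.  19. -35.  23. -27. -61.] err 0.0 dq 24 wrist [0.47 0.16 0.39]
-1 0 30 0.003 [  14.   14.  -55.  118.  -12. -136.] err 0.0133 dq 95 wrist [0.39 0.17 0.37]
-1 0 45 0.003 [  24.   13.  -58.  118.  -28. -146.] err 0.1177 dq 17 wrist [0.33 0.23 0.35]
-1 0 60 0.005 [  34.   19.  -61.  118.  -49. -160.] err 0.2109 dq 21 wrist [0.29 0.28 0.3 ]
-1 0 75 0.037 [  39.   26.  -61.  118.  -68. -172.] err 0.2718 dq 19 wrist [0.27 0.32 0.25]
-1 0 90 0.067 [  41.   32.  -61.  118.  -85. -177.] err 0.3243 dq 16 wrist [0.27 0.33 0.21]
-1 20 0 0.003 [ 21.  24. -11. -24. -48. -11.] err 0.0 dq 24 wrist [0.55 0.05 0.38]
-1 20 15 0.003 [ 26.  18. -24. -21. -27. -12.] err 0.0 dq 21 wrist [0.47 0.06 0.37]
-1 20 30 0.003 [ 28.  14. -33. -27.  -9.  -2.] err 0.0469 dq 17 wrist [0.4  0.05 0.35]
-1 20 45 0.003 [   9.   13.  -31. -100.   -9.   89.] err 0.002 dq 92 wrist [0.31 0.08 0.31]
-1 20 60 0.005 [ -12.   23.  -55. -148.  -52.  162.] err 0.0 dq 72 wrist [0.25 0.09 0.25]
-1 20 75 0.037 [ -16.   34.  -61. -148.
[... 1875 characters left out ...]
067 [   3.   69.   60.  -75. -149.  -73.] err 0.0 dq 23 wrist [0.92 0.02 0.15]
1 30 0 0.003 [ 14.  25.  -9. -37. -51.   3.] err 0.0 dq 37 wrist [0.55 0.01 0.35]
1 30 15 0.003 [ 12.  31.   2. -36. -69.  -6.] err 0.0 dq 18 wrist [ 0.63 -0.    0.35]
1 30 30 0.003 [ 10.  39.  14. -37. -86. -14.] err 0.0 dq 17 wrist [ 0.71 -0.01  0.33]
1 30 45 0.003 [   8.   47.   25.  -40. -102.  -23.] err 0.0 dq 16 wrist [ 0.78 -0.02  0.29]
1 30 60 0.005 [   6.   55.   37.  -47. -117.  -34.] err 0.0 dq 15 wrist [ 0.83 -0.02  0.24]
1 30 75 0.037 [   4.   61.   47.  -58. -131.  -50.] err 0.0 dq 16 wrist [ 0.87 -0.03  0.2 ]
1 30 90 0.067 [   1.   66.   53.  -74. -141.  -70.] err 0.0 dq 20 wrist [ 0.89 -0.03  0.15]
```

Request:
servo_tool:
  commands:
    - [[0, 5, 0, 17, 0, 0, 0], [0, 11, 0, 35, 0, 0, 0], [0, 16, 0, 52, 0, 0, 0], [0, 22, 0, 69, 0, 0, 0], [0, 22, 0, 69, 0, 0, 0]]

```text
time_s: 4.2
tcp_pos: [0.5129, -0.3072, 0.0488]
ee_rot: [[-0.078, -0.997, 0.023], [-0.936, 0.081, 0.344], [-0.344, 0.005, -0.939]]
wrist_force: [-0.2, -0.7, 0.5]
gripper_width: 0.997
gripper_force: 0.0
```

Request:
servo_tool:
  commands:
    - [[0.5, 0, 0, 0, 0, 0, 0], [1, 0, 0, 0, 0, 0, 0], [1, 0, 0, 0, 0, 0, 0], [1, 0, 0, 0, 0, 0, 0], [1, 0, 0, 0, 0, 0, 0]]

```text
time_s: 4.7
tcp_pos: [0.5147, -0.3089, 0.0517]
ee_rot: [[-0.077, -0.997, 0.029], [-0.936, 0.082, 0.341], [-0.342, -0.001, -0.94]]
wrist_force: [1.0, 0.3, -0.4]
gripper_width: 0.625
gripper_force: 0.0
```

Request:
servo_tool:
  commands:
    - [[1, 0, 0, 0, 0, 0, 0], [1, 0, 0, 0, 0, 0, 0], [1, 0, 0, 0, 0, 0, 0], [1, 0, 0, 0, 0, 0, 0], [1, 0, 0, 0, 0, 0, 0]]

```text
time_s: 5.2
tcp_pos: [0.5144, -0.3088, 0.0511]
ee_rot: [[-0.077, -0.997, 0.028], [-0.936, 0.082, 0.342], [-0.343, 0.0, -0.939]]
wrist_force: [-0.5, -0.6, -0.5]
gripper_width: 0.273
gripper_force: 29.9
```

Run:
```python
from h import *
s=r.sense();print(s['tcp_pos'],s['ee_rot'].round(4).tolist(),s['joints'].round(3).tolist())
snap('side','d1');snap('scene','s1')
```

```text
[ 0.51439891 -0.30879969  0.0511207 ] [[-0.0771, -0.9966, 0.0279], [-0.9362, 0.082, 0.3419], [-0.343, 0.0003, -0.9393]] [-25.753, 35.204, -0.657, -21.003, -63.24, 32.085]
```

Request:
servo_tool:
  commands:
    - [[1, -5, 0, -14, 0, 0, 0], [1, -12, 0, -33, 0, 0, 0], [1, -20, 0, -55, 0, 0, 0], [1, -28, 0, -77, 0, 0, 0], [1, -34, 0, -94, 0, 0, 0]]

```text
time_s: 5.8
tcp_pos: [0.5148, -0.3094, 0.1537]
ee_rot: [[-0.076, -0.997, 0.03], [-0.937, 0.082, 0.34], [-0.342, -0.002, -0.94]]
wrist_force: [1.4, 0.3, -1.8]
gripper_width: 0.276
gripper_force: 29.9
```

Request:
servo_tool:
  commands:
    - [[1, -25, -1, 9, 0, 0, 0], [1, -58, -2, 21, 0, 0, 0], [1, -92, -3, 33, 0, 0, 0], [1, -126, -4, 46, 0, 0, 0], [1, -158, -5, 58, 0, 0, 0]]

```text
time_s: 6.3
tcp_pos: [0.5332, -0.1403, 0.1518]
ee_rot: [[-0.076, -0.997, 0.029], [-0.936, 0.082, 0.342], [-0.343, -0.001, -0.939]]
wrist_force: [0.2, -0.1, -0.7]
gripper_width: 0.273
gripper_force: 29.9
```

Request:
servo_tool:
  commands:
    - [[1, -34, -1, 12, 0, 0, 0], [1, -67, -2, 25, 0, 0, 0], [1, -100, -3, 37, 0, 0, 0], [1, -132, -4, 48, 0, 0, 0], [1, -158, -4, 58, 0, 0, 0]]

```text
time_s: 6.8
tcp_pos: [0.5511, 0.0275, 0.1517]
ee_rot: [[-0.075, -0.997, 0.029], [-0.936, 0.081, 0.342], [-0.343, -0.001, -0.939]]
wrist_force: [-0.5, -0.7, -1.3]
gripper_width: 0.27
gripper_force: 29.9
```

Request:
servo_tool:
  commands:
    - [[1, 3, 0, 9, 0, 0, 0], [1, 7, 0, 19, 0, 0, 0], [1, 10, 0, 28, 0, 0, 0], [1, 12, 0, 33, 0, 0, 0], [1, 12, 0, 33, 0, 0, 0]]

```text
time_s: 7.3
tcp_pos: [0.5503, 0.0247, 0.114]
ee_rot: [[-0.079, -0.997, 0.026], [-0.936, 0.083, 0.341], [-0.342, 0.003, -0.94]]
wrist_force: [-0.4, 0.4, -1.7]
gripper_width: 0.275
gripper_force: 29.9
```

Run:
```python
from h import *
snap('side','d2');snap('scene','s2');snap('wrist','w2')
F=[]
s=r.sense();print(s['tcp_pos'],s['ee_rot'].round(4).tolist(),s['joints'].round(3).tolist(),s['wrist_force'],s['gripper_width'])
a=cv2.imread('pics/s2.png')[130:230,220:340];b=cv2.imread('pics/d2.png')[130:240,130:300]
cv2.imwrite('pics/c2.png',np.vstack([cv2.resize(a,(400,333),interpolation=2),]) ) 
A=cv2.resize(a,None,fx=3.3,fy=3.3,interpolation=2);B=cv2.resize(b,None,fx=2.35,fy=2.35,interpolation=2)
H=max(len(A),len(B));W=cv2.resize(cv2.imread('pics/w2.png')[:,:],None,fx=.5,fy=.5)
A=cv2.copyMakeBorder(A,0,H-len(A),0,0,0);B=cv2.copyMakeBorder(B,0,H-len(B),0,0,0)
cv2.imwrite('pics/c2.png',np.hstack([A,B]));print(A.shape,B.shape)
```

```text
[0.55131136 0.02512372 0.11559734] [[-0.0776, -0.9966, 0.0288], [-0.9362, 0.0827, 0.3416], [-0.3428, -0.0004, -0.9394]] [7.452, 22.365, -11.509, -24.372, -54.264, 1.864] [-0.26774221 -0.10777241 -1.93154326] 0.27325164510368855
(330, 396, 3) (330, 400, 3)
```

View pics/c2.png

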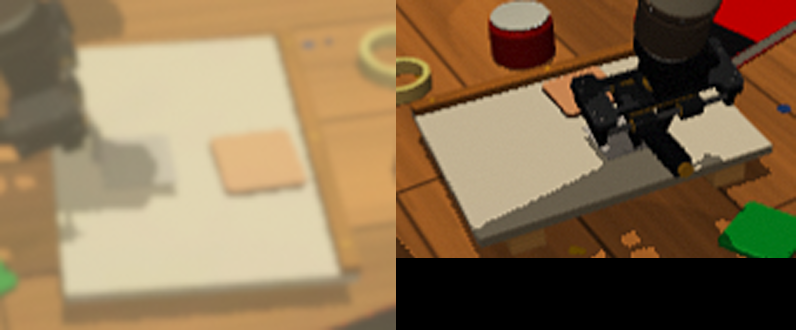

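Run:
```python
from h import *
from plan import *
for n,box in(('s0',(165,192,275,320)),('s2',(165,192,275,320)),('d0',(153,182,188,232))):
    c=load(n);im=c['pixels'].astype(int);m=np.zeros(im.shape[:2],np.uint8)
    y0,y1,x0,x1=box;sub=im[y0:y1,x0:x1]
    bright=sub.sum(2);m[y0:y1,x0:x1]=((sub[...,0]-sub[...,2])>0.30*sub[...,0])&(bright>0.6*bright.max())
    k,l,st,ce=cv2.connectedComponentsWithStats(m);i=1+np.argmax(st[1:,4]);v,u=np.nonzero(l==i)
    cn=cv2.findContours((l==i).astype(np.uint8),0,1)[0];cn=max(cn,key=len)[:,0].astype(float)
    X=ray(c,cn,zb+.01)[:,:2];rc=cv2.minAreaRect((X*1000).astype(np.float32))
    C=ray(c,np.c_[u,v],zb+.01)[:,:2].mean(0);d=C-c0
    print(n,st[i],'centroid',C.round(4),'board',[round(d@[np.cos(byaw),np.sin(byaw)],4),round(d@[-np.sin(byaw),np.cos(byaw)],4)],rc)
c=load('s2');f=lambda L:[(220+(u+.5)/3.3-.5,130+(v+.5)/3.3-.5) for u,v in L]
print('blade tip',ray(c,f([(173,140),(175,192)]),.066));print('strip inner edge ends', ray(c,f([(276,37),(338,277)]),zb))
s=r.sense();print(s['tcp_pos'],s['ee_rot'].round(4).tolist())
```

```text
s0 [284 169  29  20 456] centroid [0.5734 0.2273] board [np.float64(0.031), np.float64(0.0716)] ((572.5800170898438, 227.67649841308594), (91.85549926757812, 96.6595458984375), 88.93317413330078)
s2 [284 169  29  20 455] centroid [0.5737 0.2274] board [np.float64(0.0313), np.float64(0.0716)] ((572.91552734375, 227.67025756835938), (91.85549926757812, 95.98841094970703), 88.93317413330078)
d0 [192 158  36  20 423] centroid [0.5699 0.2309] board [np.float64(0.0272), np.float64(0.0747)] ((570.3270874023438, 232.0699005126953), (92.077880859375, 90.20111083984375), 88.07609558105469)
blade tip [[0.53352364 0.14160271 0.066     ]
 [0.6152269  0.12536543 0.066     ]]
strip inner edge ends [[0.35020461 0.31107746 0.0445    ]
 [0.74877879 0.26500006 0.0445    ]]
[0.55131136 0.02512372 0.11559734] [[-0.0776, -0.9966, 0.0288], [-0.9362, 0.0827, 0.3416], [-0.3428, -0.0004, -0.9394]]
```

Request:
servo_tool:
  commands:
    - [[1, 1, 0, 3, 0.0075, 0.0175, 0.0205], [1, 3, 0, 7, 0.0075, 0.0175, 0.0205], [1, 4, 0, 11, 0.0075, 0.0175, 0.0205], [1, 5, 0, 14, 0.0075, 0.0175, 0.0205], [1, 5, 0, 14, 0.0075, 0.0175, 0.0205]]

```text
time_s: 7.95
tcp_pos: [0.5507, 0.0257, 0.0999]
ee_rot: [[-0.098, -0.995, 0.033], [-0.94, 0.104, 0.325], [-0.326, 0.001, -0.945]]
wrist_force: [0.6, -1.1, -2.1]
gripper_width: 0.275
gripper_force: 29.9
```

```bash
cat > f.py <<'E'
from h import *
F=[];Pz=[]
for i in range(6):
    r.capture('side');s=r.sense();F.append(s['wrist_force']);Pz.append(s['tcp_pos'])
print('F',np.mean(F,0).round(2),np.std(F,0).round(2),'tcp',np.mean(Pz,0).round(4),s['moment'].round(3),s['time_s']);print(s['ee_rot'].round(4).tolist())
E
python3 f.py
```

```text
F [ 0.59 -0.16 -1.88] [0.21 0.25 0.51] tcp [0.5511 0.0257 0.1006] [-0.745 -0.009  0.016] 8.25
[[-0.0977, -0.9946, 0.0344], [-0.9401, 0.1036, 0.3247], [-0.3265, -0.0006, -0.9452]]
```

Request:
servo_tool:
  commands:
    - [[1, 0, 0, 0.5, 0, 0, 0], [1, 0, 0, 1, 0, 0, 0], [1, 0, 0, 1.5, 0, 0, 0], [1, 0.5, 0, 2, 0, 0, 0], [1, 0.5, 0, 2, 0, 0, 0]]

```text
time_s: 8.75
tcp_pos: [0.5511, 0.0261, 0.0987]
ee_rot: [[-0.098, -0.995, 0.034], [-0.94, 0.104, 0.325], [-0.327, -0.0, -0.945]]
wrist_force: [-0.9, 0.8, -0.1]
gripper_width: 0.274
gripper_force: 30.0
```

```bash
python3 f.py
```

```text
F [ 0.08  0.78 -0.36] [0.39 0.26 0.39] tcp [0.5511 0.0261 0.0986] [-0.335  0.107  0.091] 9.05
[[-0.0978, -0.9946, 0.0342], [-0.9401, 0.1036, 0.3248], [-0.3266, -0.0004, -0.9452]]
```

Request:
servo_tool:
  commands:
    - [[1, -5, 0, 1.7, 0, 0, 0], [1, -11, 0, 3.8, 0, 0, 0], [1, -18, 0, 6.2, 0, 0, 0], [1, -25, 0, 8.6, 0, 0, 0], [1, -31, 0, 10.7, 0, 0, 0]]

```text
time_s: 9.55
tcp_pos: [0.5546, 0.0594, 0.0986]
ee_rot: [[-0.097, -0.995, 0.034], [-0.94, 0.103, 0.325], [-0.326, -0.0, -0.945]]
wrist_force: [-0.1, -1.5, 0.6]
gripper_width: 0.273
gripper_force: 29.9
```

Request:
servo_tool:
  commands:
    - [[1, -3, 0, 1, 0, 0, 0], [1, -6, 0, 2.1, 0, 0, 0], [1, -9, 0, 3.1, 0, 0, 0], [1, -12, 0, 4.1, 0, 0, 0], [1, -15, 0, 5.2, 0, 0, 0]]

```text
time_s: 10.05
tcp_pos: [0.5561, 0.0744, 0.0985]
ee_rot: [[-0.098, -0.995, 0.034], [-0.94, 0.104, 0.324], [-0.326, -0.0, -0.945]]
wrist_force: [0.0, -2.7, 0.2]
gripper_width: 0.273
gripper_force: 30.0
```

Request:
servo_tool:
  commands:
    - [[1, -3, 0, 1, 0, 0, 0], [1, -6, 0, 2.1, 0, 0, 0], [1, -9, 0, 3.1, 0, 0, 0], [1, -12, 0, 4.1, 0, 0, 0], [1, -15, 0, 5.2, 0, 0, 0]]

```text
time_s: 10.55
tcp_pos: [0.5578, 0.0903, 0.0985]
ee_rot: [[-0.098, -0.995, 0.034], [-0.94, 0.104, 0.324], [-0.326, -0.0, -0.945]]
wrist_force: [-0.9, -2.8, 2.3]
gripper_width: 0.273
gripper_force: 30.0
```

```bash
python3 f.py
python3 - <<'E'
from h import *
snap('scene','s3');a=cv2.imread('pics/s3.png')[135:215,235:325]
cv2.imwrite('pics/s3c.png',cv2.resize(a,None,fx=6,fy=6,interpolation=2))
E
```

```text
F [ 0.15 -0.98  0.57] [0.43 1.02 0.39] tcp [0.5578 0.0907 0.0984] [-0.428 -0.058 -0.002] 10.85
[[-0.0981, -0.9946, 0.0343], [-0.9399, 0.104, 0.3253], [-0.3271, -0.0003, -0.945]]
```

View pics/s3c.png

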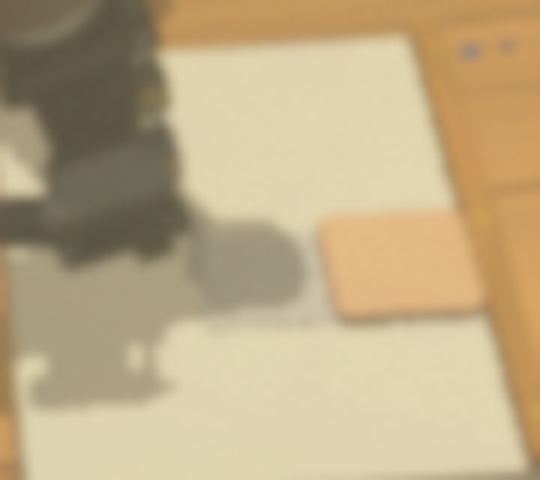

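Request:
servo_tool:
  commands:
    - [[1, -2, 0, 0.7, 0, 0, 0], [1, -4, 0, 1.4, 0, 0, 0], [1, -6, 0, 2.1, 0, 0, 0], [1, -8, 0, 2.8, 0, 0, 0], [1, -10, 0, 3.5, 0, 0, 0]]

```text
time_s: 11.4
tcp_pos: [0.5588, 0.1008, 0.0985]
ee_rot: [[-0.098, -0.995, 0.034], [-0.94, 0.104, 0.325], [-0.326, -0.0, -0.945]]
wrist_force: [-0.2, -2.9, 1.9]
gripper_width: 0.272
gripper_force: 29.9
```

```bash
python3 f.py
python3 - <<'E'
from h import *
snap('scene','s4')
E
```

```text
F [-0.28 -1.5   0.93] [0.4  0.72 0.38] tcp [0.5589 0.1011 0.0984] [-0.593 -0.045 -0.017] 11.7
[[-0.098, -0.9946, 0.0341], [-0.94, 0.1037, 0.3251], [-0.3269, -0.0002, -0.9451]]
```

Request:
servo_tool:
  commands:
    - [[1, -3, 0, 0.8, 0, 0, 0], [1, -7, 0, 2.1, 0, 0, 0], [1, -11, 0, 3.4, 0, 0, 0], [1, -15, 0, 4.8, 0, 0, 0], [1, -19, 0, 6.1, 0, 0, 0]]

```text
time_s: 12.25
tcp_pos: [0.5608, 0.1209, 0.0987]
ee_rot: [[-0.098, -0.995, 0.034], [-0.94, 0.103, 0.324], [-0.326, 0.0, -0.945]]
wrist_force: [-0.4, -3.5, -0.1]
gripper_width: 0.271
gripper_force: 29.9
```

```bash
python3 f.py
python3 - <<'E'
from h import *
snap('scene','s5')
a=[cv2.resize(cv2.imread(f'pics/{n}.png')[155:205,255:325],None,fx=5.6,fy=5.6,interpolation=2) for n in('s4','s5')]
cv2.imwrite('pics/s5c.png',np.hstack(a))
E
```

```text
F [ 0.34  0.42 -0.57] [0.29 1.06 1.07] tcp [0.5608 0.1214 0.0987] [-0.269  0.032 -0.032] 12.55
[[-0.0981, -0.9946, 0.0338], [-0.9399, 0.1037, 0.3254], [-0.3272, 0.0002, -0.945]]
```

View pics/s5c.png

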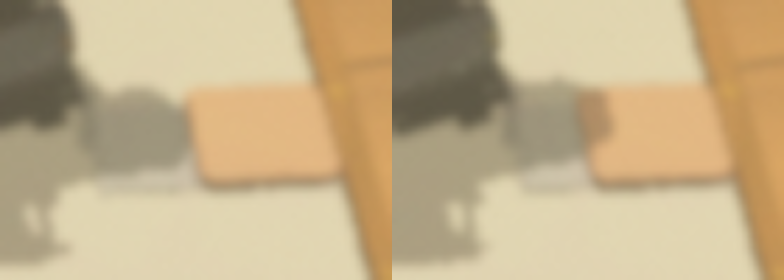

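Request:
servo_tool:
  commands:
    - [[1, -4, 0, 1.4, 0, 0, 0], [1, -8, 0, 2.7, 0, 0, 0], [1, -12, 0, 4.1, 0, 0, 0], [1, -15, 0, 5.1, 0, 0, 0], [1, -15, 0, 5.1, 0, 0, 0]]

```text
time_s: 13.1
tcp_pos: [0.5626, 0.1368, 0.0989]
ee_rot: [[-0.098, -0.995, 0.034], [-0.94, 0.103, 0.325], [-0.327, -0.0, -0.945]]
wrist_force: [-0.7, -1.7, -0.7]
gripper_width: 0.267
gripper_force: 29.9
```

Request:
servo_tool:
  commands:
    - [[1, -3, 0, 1, 0, 0, 0], [1, -6, 0, 2, 0, 0, 0], [1, -8, 0, 2.7, 0, 0, 0], [1, -10, 0, 3.3, 0, 0, 0], [1, -10, 0, 3.3, 0, 0, 0]]

```text
time_s: 13.6
tcp_pos: [0.5636, 0.1471, 0.099]
ee_rot: [[-0.098, -0.995, 0.034], [-0.94, 0.104, 0.325], [-0.327, -0.0, -0.945]]
wrist_force: [-1.5, -2.0, -0.4]
gripper_width: 0.274
gripper_force: 29.9
```

```bash
python3 f.py
python3 - <<'E'
from h import *
for n,w in(('scene','s6'),('side','d6')): snap(n,w)
a=cv2.resize(cv2.imread('pics/s6.png')[150:210,250:330],None,fx=5,fy=5,interpolation=2)
b=cv2.resize(cv2.imread('pics/d6.png')[140:200,170:250],None,fx=5,fy=5,interpolation=2)
cv2.imwrite('pics/s6c.png',np.hstack([a,b]))
s=r.sense();print(s['joints'].round(3).tolist())
E
```

```text
F [-0.2  -1.46 -0.42] [0.52 0.77 0.41] tcp [0.5636 0.147  0.099 ] [-0.953  0.056 -0.031] 13.9
[[-0.098, -0.9946, 0.0339], [-0.94, 0.1037, 0.325], [-0.3267, -0.0, -0.9451]]
[20.585, 24.133, -11.676, -23.227, -47.828, -11.776]
```

View pics/s6c.png

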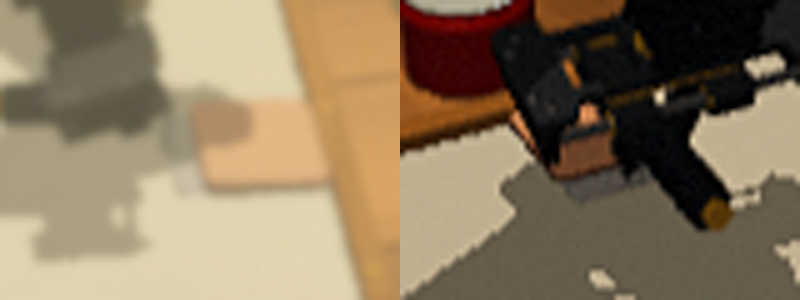

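The blade is about 58 mm under the tile, with the tile flush to the strip. Next: a gentle lift and pull back, while I work out the roll.

Request:
servo_tool:
  commands:
    - [[1, -0.4, 0, -1, 0, -0.01, 0], [1, -0.8, 0, -2, 0, -0.022, 0], [1, -1.2, 0, -3.4, 0, -0.036, 0], [1, -1.6, 0, -4.6, 0, -0.05, 0], [1, -2, 0, -5.7, 0, -0.061, 0]]

```text
time_s: 14.5
tcp_pos: [0.5637, 0.1468, 0.1052]
ee_rot: [[-0.096, -0.995, 0.04], [-0.918, 0.104, 0.383], [-0.385, -0.0, -0.923]]
wrist_force: [1.1, -0.7, -3.4]
gripper_width: 0.269
gripper_force: 30.0
```

```bash
python3 f.py
cat > roll.py <<'E'
from plan import *
from station import r
zb=.046
Rs=E('z',90-6.0)*Ro.from_rotvec([0,np.radians(-2.5),0])     # spatula, nose up
th=np.radians(20.05)
z=np.array([np.sin(th),0,-np.cos(th)]);x=np.array([-np.cos(th),0,-np.sin(th)]);RT=np.c_[x,np.cross(z,x),z];pT=np.array([-.071,0,.0511])
u=np.array([.1045,.9945,0]);n=np.array([.9945,-.1045,0])
def pose(phi,o): R=Ro.from_rotvec(u*phi)*Rs; return o+R.apply(pT),R.as_matrix()@RT,R
def path(o0,phis,dx,h):
    out=[]
    for p,d,hh in zip(phis,dx,h):
        R=Ro.from_rotvec(u*p)*Rs;e=R.apply([0,-.04,0]);e0=Rs.apply([0,-.04,0])
        o=o0+e0+n*d-e; o[2]=zb+hh-e[2]; out.append(pose(p,o))
    return out
def rows(P,start):
    i=start;o=[]
    for k,(p,R,_) in enumerate(P):
        if k%5==0: b=(start if k==0 else P[k-1])
        o.append(np.r_[b[1].T@(p-b[0])*1000,Ro.from_matrix(b[1].T@R).as_rotvec()])
    return np.array(o)
E
python3 - <<'E'
from roll import *
s=r.sense();s['tcp_pos']
# predicted start after 25 mm retract
tcp=s['tcp_pos']-u*.025
o0=tcp-Rs.apply(pT);print('o0',o0,'tool now',s['ee_rot'].round(3).tolist(),(Rs.as_matrix()@RT).round(3).tolist())
ph=np.radians([4,12,20,28.5,37,45.5,54,62.5,71,79,85,88,90,90,90])
dx=np.array([0,-2,-6,-11,-16,-18,-18,-18,-17,-14,-6,4,14,18,18])/1000
h=np.array([10,9,8,7,6,5.5,5.5,8,20,35,46,52,56,56,56])/1000
P=path(o0,ph,dx,h);q=s['joints']
np.set_printoptions(suppress=True)
for k,(p,R,_) in enumerate(P):
    q1,e=ik(p,R,q,fitk(data).x);w=fk(q1,fitk(data).x)
    body=[(p-R[:,2]*.059+R@[sx*.0375,sy*.095,0])[2]-zb for sx in(-1,1) for sy in(-1,1)]
    print(k,np.degrees(ph[k]).round(),'err',round(e,4),'dq',(q1-q).round(1),'q',q1.round(),'bodyclr',round(min(body),3),'w',w[2].round(2));q=q1
start=pose(0,o0)
print(rows(P,start).round(3))
E
```

```text
F [-0.2   0.03 -3.66] [0.73 0.5  0.4 ] tcp [0.5638 0.1468 0.1053] [-1.286  0.104  0.038] 14.8
[[-0.0955, -0.9946, 0.0399], [-0.9186, 0.1035, 0.3814], [-0.3835, -0.0003, -0.9235]]
o0 [0.56865481 0.19483419 0.05721966] tool now [[-0.096, -0.995, 0.04], [-0.919, 0.104, 0.381], [-0.384, -0.0, -0.924]] [[-0.097, -0.995, 0.04], [-0.918, 0.105, 0.381], [-0.383, 0.0, -0.924]]
0 4.0 err 0.0 dq [-3.4  1.4  2.7 -0.1 -6.1  1.1] q [ 15.  25.  -8. -28. -55.  -6.] bodyclr 0.094 w [0.57 0.01 0.38]
1 12.0 err 0.0 dq [ -1.5   3.6   6.2  -0.3 -10.3  -2.6] q [ 14.  29.  -2. -28. -66.  -9.] bodyclr 0.084 w [0.61 0.   0.38]
2 20.0 err 0.0 dq [-1.3  3.8  6.  -0.7 -9.7 -2.6] q [ 12.  33.   4. -29. -75. -12.] bodyclr 0.072 w [ 0.65 -0.    0.37]
3 29.0 err 0.0 dq [-1.2  4.2  6.2 -1.2 -9.9 -3. ] q [ 11.  37.  10. -30. -85. -14.] bodyclr 0.058 w [ 0.7  -0.01  0.35]
4 37.0 err 0.0 dq [-1.1  4.4  6.  -1.7 -9.4 -3.2] q [ 10.  41.  16. -32. -95. -18.] bodyclr 0.043 w [ 0.73 -0.01  0.33]
5 46.0 err 0.0 dq [-1.   4.8  6.4 -2.3 -9.3 -3.8] q [   9.   46.   23.  -34. -104.  -21.] bodyclr 0.028 w [ 0.77 -0.01  0.3 ]
6 54
[... 1188 characters left out ...]
844  -4.663  -0.193   0.      0.08 ]
 [ -2.903 -12.813  -6.991  -0.322   0.      0.134]
 [ -3.473 -16.729  -8.364  -0.459   0.      0.191]
 [ -3.528 -20.914  -8.494  -0.596   0.      0.248]
 [ -1.451  -6.231  -3.494  -0.137   0.      0.057]
 [ -3.067 -14.472  -7.385  -0.274   0.      0.114]
 [ -4.964 -21.74  -11.954  -0.411   0.      0.171]
 [ -9.492 -24.43  -22.857  -0.548   0.      0.228]
 [-14.885 -26.506 -35.846  -0.677   0.      0.281]
 [ -5.319   4.04  -12.81   -0.097   0.      0.04 ]
 [-10.193   5.258 -24.548  -0.145   0.      0.06 ]
 [-14.666   5.386 -35.32   -0.177   0.      0.074]
 [-16.172   4.622 -38.946  -0.177   0.      0.074]
 [-16.172   4.622 -38.946  -0.177   0.      0.074]]
```

Request:
servo_tool:
  commands:
    - [[1, 2, 0, -0.8, 0, 0, 0], [1, 7, 0, -2.9, 0, 0, 0], [1, 14, 0, -5.8, 0, 0, 0], [1, 20, 0, -8.3, 0, 0, 0], [1, 23, 0, -9.6, 0, 0, 0]]

```text
time_s: 15.3
tcp_pos: [0.561, 0.121, 0.1051]
ee_rot: [[-0.096, -0.995, 0.04], [-0.919, 0.104, 0.381], [-0.383, -0.0, -0.924]]
wrist_force: [-0.2, 0.3, -2.8]
gripper_width: 0.27
gripper_force: 30.0
```

```bash
python3 f.py
python3 - <<'E'
from h import *
from roll import *
s=r.sense()
c=snap('scene','s7');im=c['pixels'].astype(int)
sub=im[155:205,260:325];b=sub.sum(2);m=(((sub[...,0]-sub[...,2])>0.3*sub[...,0])&(b>330)).astype(np.uint8)
k,l,st,ce=cv2.connectedComponentsWithStats(m);i=1+np.argmax(st[1:,4])
print('tile blob',st[i],ray(c,[ce[i]+[260,155]],zb+.023).round(3))
o0=s['tcp_pos']-Rs.apply(pT);print('o0',o0.round(4))
ph=np.radians([4,12,20,28.5,37,45.5,54,62.5,71,79,85,88,90,90,90])
dx=np.array([0,-2,-6,-11,-16,-18,-18,-18,-17,-14,-6,4,14,18,18])/1000
h=np.array([10,9,8,7,6,5.5,6.5,17,31,45,56,62,66,66,66])/1000
P=path(o0,ph,dx,h);np.set_printoptions(suppress=True)
for k,(p,R,_) in enumerate(P):
    B=[(p-R[:,2]*.059+R@[sx*.0375,sy*.095,0]) for sx in(-1,1) for sy in(-1,1)];B=min(B,key=lambda v:v[2])
    print(k,(B[2]-zb).round(3),((B[:2]-c0)@n[:2]).round(3),end='; ')
print();print(rows(P,pose(0,o0)).round(3))
E
```

```text
F [-0.23  0.26 -3.59] [0.59 0.37 0.12] tcp [0.5611 0.1216 0.1052] [-1.276  0.123 -0.014] 15.6
[[-0.0955, -0.9946, 0.04], [-0.9186, 0.1036, 0.3814], [-0.3835, -0.0003, -0.9235]]
tile blob [ 47   0  18  50 555] [[0.581 0.3   0.069]]
o0 [0.5688 0.1949 0.0573]
0 0.094 0.131; 1 0.084 0.14; 2 0.072 0.146; 3 0.058 0.149; 4 0.043 0.151; 5 0.028 0.153; 6 0.014 0.155; 7 0.009 0.155; 8 0.008 0.154; 9 0.008 0.153; 10 0.009 0.156; 11 0.01 0.164; 12 0.011 0.201; 13 0.011 0.205; 14 0.011 0.205; 
[[ -0.542  -3.442  -1.305  -0.064   0.      0.027]
 [ -1.921  -8.844  -4.626  -0.193   0.      0.08 ]
 [ -2.888 -12.813  -6.953  -0.322   0.      0.134]
 [ -3.458 -16.729  -8.326  -0.459   0.      0.191]
 [ -3.512 -20.914  -8.457  -0.596   0.      0.248]
 [ -1.451  -6.231  -3.494  -0.137   0.      0.057]
 [ -3.373 -13.87   -8.123  -0.274   0.      0.114]
 [ -7.72  -16.324 -18.592  -0.411   0.      0.171]
 [-12.861 -17.81  -30.971  -0.548   0.      0.228]
 [-17.948 -20.488 -43.222  -0.677   0.      0.281]
 [ -5.319   4.04  -12.81   -0.097   0.      0.04 ]
 [-10.193   5.258 -24.548  -0.145   0.      0.06 ]
 [-14.666   5.386 -35.32   -0.177   0.      0.074]
 [-16.172   4.622 -38.946  -0.177   0.      0.074]
 [-16.172   4.622 -38.946  -0.177   0.      0.074]]
```

Request:
servo_tool:
  commands:
    - [[1, -0.5, -3.4, -1.3, -0.064, 0, 0.027], [1, -1.9, -8.8, -4.6, -0.193, 0, 0.08], [1, -2.9, -12.8, -7, -0.322, 0, 0.134], [1, -3.5, -16.7, -8.3, -0.459, 0, 0.191], [1, -3.5, -20.9, -8.5, -0.596, 0, 0.248]]

```text
time_s: 16.15
tcp_pos: [0.5833, 0.1201, 0.1154]
ee_rot: [[-0.326, -0.794, -0.514], [-0.895, 0.083, 0.439], [-0.306, 0.603, -0.737]]
wrist_force: [0.9, 0.8, -2.4]
gripper_width: 0.272
gripper_force: 29.9
```

Request:
servo_tool:
  commands:
    - [[1, -1.5, -6.2, -3.5, -0.137, 0, 0.057], [1, -3.4, -13.9, -8.1, -0.274, 0, 0.114], [1, -7.7, -16.3, -18.6, -0.411, 0, 0.171], [1, -12.9, -17.8, -31, -0.548, 0, 0.228], [1, -17.9, -20.5, -43.2, -0.677, 0, 0.281]]

```text
time_s: 16.65
tcp_pos: [0.6271, 0.1158, 0.1387]
ee_rot: [[-0.469, -0.186, -0.863], [-0.88, 0.02, 0.474], [-0.071, 0.982, -0.174]]
wrist_force: [-0.4, 0.5, -2.0]
gripper_width: 0.272
gripper_force: 29.9
```

Request:
servo_tool:
  commands:
    - [[1, -5.3, 4, -12.8, -0.097, 0, 0.04], [1, -10.2, 5.3, -24.5, -0.145, 0, 0.06], [1, -14.7, 5.4, -35.3, -0.177, 0, 0.074], [1, -16.2, 4.6, -38.9, -0.177, 0, 0.074], [1, -16.2, 4.6, -38.9, -0.177, 0, 0.074]]

```text
time_s: 17.15
tcp_pos: [0.6667, 0.1106, 0.1513]
ee_rot: [[-0.478, -0.002, -0.878], [-0.878, 0.001, 0.478], [0.0, 1.0, -0.002]]
wrist_force: [-0.5, -0.2, -1.8]
gripper_width: 0.272
gripper_force: 29.9
```

```bash
python3 f.py
python3 - <<'E'
from h import *
for n,w in(('scene','s8'),('side','d8')): snap(n,w)
a=cv2.resize(cv2.imread('pics/s8.png')[130:230,225:345],(480,400),interpolation=2)
b=cv2.resize(cv2.imread('pics/d8.png')[130:230,160:280],(320,267),interpolation=2);b=cv2.copyMakeBorder(b,0,133,0,0,0)
cv2.imwrite('pics/s8c.png',np.hstack([a,b]))
from plan import *
for n in('s8','d8'):
    c=load(n);im=c['pixels'].astype(int)
    # compare to initial image inside board area: mean colour of projected patches
    for x in(.0,.03,.06,.09,.12,.15): 
        uv=proj(c,[bw(x,y,.012) for y in(.02,.04,.06,.08,.1)]).round().astype(int)
        print(n,x,[im[v,u].tolist() for u,v in uv])
E
```

```text
F [-0.13  0.14 -1.4 ] [0.63 0.25 0.9 ] tcp [0.6662 0.1116 0.1525] [-1.165 -2.477 -0.035] 17.45
[[-0.4767, -0.0015, -0.8791], [-0.8791, 0.0009, 0.4767], [0.0001, 1.0, -0.0018]]
s8 0.0 [[158, 149, 124], [143, 135, 110], [145, 135, 110], [141, 132, 110], [185, 175, 143]]
s8 0.03 [[201, 190, 157], [189, 177, 146], [194, 184, 152], [198, 187, 154], [224, 212, 175]]
s8 0.06 [[224, 213, 178], [224, 211, 177], [222, 210, 177], [223, 210, 177], [224, 211, 177]]
s8 0.09 [[153, 130, 100], [143, 117, 88], [143, 111, 82], [159, 133, 103], [174, 152, 121]]
s8 0.12 [[131, 97, 70], [132, 98, 70], [132, 98, 69], [131, 98, 69], [177, 155, 123]]
s8 0.15 [[132, 97, 70], [132, 97, 69], [130, 96, 68], [132, 98, 68], [201, 184, 150]]
d8 0.0 [[192, 176, 145], [189, 173, 143], [191, 175, 144], [190, 175, 144], [192, 176, 145]]
d8 0.03 [[190, 174, 142], [190, 174, 143], [191, 175, 144], [191, 175, 144], [193, 176, 145]]
d8 0.06 [[190, 174, 143], [192, 175, 145], [192, 176, 144], [191, 173, 144], [191, 174, 144]]
d8 0.09 [[37, 12, 5], [33, 8, 0], [39, 9, 1], [51, 16, 4], [130, 113, 90]]
d8 0.12 [[49, 12, 0], [51, 18, 8], [52, 17, 5], [52, 20, 11], [88, 70, 57]]
d8 0.15 [[50, 15, 3], [49, 15, 2], [49, 15, 3], [49, 14, 3], [132, 112, 91]]
```

Run:
```python
from h import *
from roll import *
c=load('s8');im=c['pixels'].astype(int)
m=(np.abs(im-[131,98,69]).sum(2)<25).astype(np.uint8);m[:150]=0;m[225:]=0;m[:,:250]=0;m[:,320:]=0
k,l,st,ce=cv2.connectedComponentsWithStats(m);i=1+np.argmax(st[1:,4]);print(st[i])
v,uu=np.nonzero(l==i);X=ray(c,np.c_[uu,v],zb+.01)[:,:2]
B=(X-c0)@np.c_[n[:2],u[:2]];print(B.min(0),B.max(0),B.mean(0),cv2.minAreaRect((B*1000).astype(np.float32)))
```

```text
[286 190  25  17 375]
[0.09320295 0.01417612] [0.173227   0.09488798] [0.13337352 0.05512592] ((132.22146606445312, 54.750980377197266), (78.79832458496094, 79.40730285644531), 87.75882720947266)
```

View pics/s8c.png

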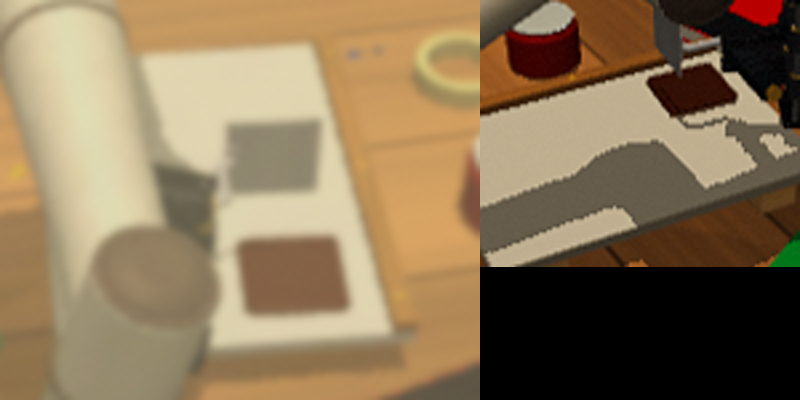

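The tile lies flat, dark side up, at about (0.133, 0.055) on the board. Raising the spatula and rolling it back.

Request:
servo_tool:
  commands:
    - [[1, 0, 8, 0, 0, 0, 0], [1, 0, 25, 0, 0, 0, 0], [1, 0, 45, 0, 0, 0, 0], [1, 0, 70, 0, 0, 0, 0], [1, 0, 90, 0, 0, 0, 0]]

```text
time_s: 18.05
tcp_pos: [0.6662, 0.1109, 0.2442]
ee_rot: [[-0.477, -0.003, -0.879], [-0.879, 0.001, 0.477], [-0.001, 1.0, -0.003]]
wrist_force: [-0.5, 0.4, -1.4]
gripper_width: 0.271
gripper_force: 29.9
```

Request:
servo_tool:
  commands:
    - [[1, 0, 0, 0, 0.12, 0, -0.05], [1, 0, 0, 0, 0.24, 0, -0.1], [1, 0, 0, 0, 0.36, 0, -0.15], [1, 0, 0, 0, 0.48, 0, -0.2], [1, 0, 0, 0, 0.6, 0, -0.25]]

```text
time_s: 18.55
tcp_pos: [0.6666, 0.1115, 0.2426]
ee_rot: [[-0.397, -0.608, -0.687], [-0.887, 0.062, 0.457], [-0.235, 0.791, -0.564]]
wrist_force: [-0.3, 1.1, -1.8]
gripper_width: 0.272
gripper_force: 29.9
```

Request:
servo_tool:
  commands:
    - [[1, 0, 0, 0, 0.12, 0, -0.05], [1, 0, 0, 0, 0.24, 0, -0.1], [1, 0, 0, 0, 0.36, 0, -0.15], [1, 0, 0, 0, 0.48, 0, -0.2], [1, 0, 0, 0, 0.6, 0, -0.25]]

```text
time_s: 19.05
tcp_pos: [0.6662, 0.1113, 0.2434]
ee_rot: [[-0.195, -0.96, -0.199], [-0.908, 0.099, 0.408], [-0.372, 0.26, -0.891]]
wrist_force: [0.8, 1.1, -1.2]
gripper_width: 0.271
gripper_force: 29.9
```

Request:
servo_tool:
  commands:
    - [[1, 0, 0, 0, 0.1, 0, -0.042], [1, 0, 0, 0, 0.2, 0, -0.083], [1, 0, 0, 0, 0.251, 0, -0.102], [1, 0, 0, 0, 0.251, 0, -0.102], [1, 0, 0, 0, 0.251, 0, -0.102]]

```text
time_s: 19.55
tcp_pos: [0.6659, 0.1113, 0.2428]
ee_rot: [[-0.097, -0.994, 0.041], [-0.918, 0.105, 0.382], [-0.385, -0.0, -0.923]]
wrist_force: [-0.1, -0.1, -1.6]
gripper_width: 0.274
gripper_force: 29.9
```

```bash
cat > back.py <<'E'
from h import *
from scipy.spatial.transform import Rotation as Ro
np.set_printoptions(suppress=True)
RG=np.array([[-0.0771,-0.9966,0.0279],[-0.9362,0.082,0.3419],[-0.343,0.0003,-0.9393]]);pG=np.array([.5144,-.3088,.0511])
def go(up):
    r.capture('side');s=r.sense();R=s['ee_rot'];d=pG+[0,0,up]-s['tcp_pos']
    print('tcp',s['tcp_pos'].round(4),'shift',(R.T@d*1000).round(1),'turn',Ro.from_matrix(R.T@RG).as_rotvec().round(4),'norm',np.linalg.norm(d).round(3),s['time_s'])
E
python3 -c "
from back import *
go(.12)"
```

```text
tcp [0.6664 0.1111 0.2422] shift [ 427.7  106.8 -101. ] turn [-0.0087  0.0443 -0.022 ] norm 0.452 19.6
```

Request:
servo_tool:
  commands:
    - [[1, 33, 8, -8, 0, 0, 0], [1, 78, 19, -18, 0, 0, 0], [1, 123, 31, -29, 0, 0, 0], [1, 168, 42, -40, 0, 0, 0], [1, 214, 53, -50, 0, 0, 0]]

```text
time_s: 20.1
tcp_pos: [0.5909, -0.1007, 0.2054]
ee_rot: [[-0.097, -0.994, 0.041], [-0.918, 0.105, 0.382], [-0.384, -0.0, -0.923]]
wrist_force: [0.2, -0.7, -1.5]
gripper_width: 0.269
gripper_force: 30.0
```

Request:
servo_tool:
  commands:
    - [[1, 46, 11, -11, 0, 0, 0], [1, 91, 23, -22, 0, 0, 0], [1, 136, 34, -32, 0, 0, 0], [1, 180, 45, -43, 0, 0, 0], [1, 214, 53, -51, 0, 0, 0]]

```text
time_s: 20.6
tcp_pos: [0.5147, -0.3125, 0.1697]
ee_rot: [[-0.1, -0.994, 0.041], [-0.918, 0.108, 0.382], [-0.384, 0.0, -0.923]]
wrist_force: [0.2, -0.2, -2.0]
gripper_width: 0.271
gripper_force: 30.0
```

Request:
servo_tool:
  commands:
    - [[1, 0, 0, 0, -0.0087, 0.0443, -0.022], [1, 0, 0, 0, -0.0087, 0.0443, -0.022], [1, 0, 0, 0, -0.0087, 0.0443, -0.022], [1, 0, 0, 0, -0.0087, 0.0443, -0.022], [1, 0, 0, 0, -0.0087, 0.0443, -0.022]]

```text
time_s: 21.1
tcp_pos: [0.5158, -0.3088, 0.1711]
ee_rot: [[-0.076, -0.997, 0.029], [-0.936, 0.081, 0.342], [-0.343, -0.001, -0.939]]
wrist_force: [-0.8, 0.2, -1.8]
gripper_width: 0.269
gripper_force: 29.9
```

```bash
python3 -c "
from back import *
go(.03)"
```

```text
tcp [ 0.5157 -0.3089  0.1711] shift [30.9  1.4 84.5] turn [-0.0008 -0.0003  0.0014] norm 0.09 21.15
```

Request:
servo_tool:
  commands:
    - [[1, 6, 0.3, 17, 0, 0, 0], [1, 14, 0.7, 38, 0, 0, 0], [1, 22, 1, 60, 0, 0, 0], [1, 29, 1.4, 78, 0, 0, 0], [1, 31, 1.4, 84.5, 0, 0, 0]]

```text
time_s: 21.65
tcp_pos: [0.513, -0.3084, 0.0788]
ee_rot: [[-0.078, -0.997, 0.025], [-0.936, 0.082, 0.344], [-0.344, 0.003, -0.939]]
wrist_force: [-0.5, 0.4, -2.3]
gripper_width: 0.274
gripper_force: 29.9
```

Request:
servo_tool:
  commands:
    - [[1, 2, 0, 6, 0, 0, 0], [1, 5, 0, 13, 0, 0, 0], [1, 7, 0, 19, 0, 0, 0], [1, 9, 0, 24, 0, 0, 0], [1, 9.5, 0, 26, 0, 0, 0]]

```text
time_s: 22.15
tcp_pos: [0.5138, -0.3094, 0.0528]
ee_rot: [[-0.077, -0.997, 0.028], [-0.936, 0.082, 0.342], [-0.343, -0.0, -0.939]]
wrist_force: [-0.6, -0.2, -1.3]
gripper_width: 0.276
gripper_force: 29.9
```

```bash
python3 f.py; python3 -c "
from back import *
go(0)"
```

```text
F [ 0.25  0.22 -1.53] [0.43 0.29 0.39] tcp [ 0.514  -0.3095  0.0533] [-0.932  0.058  0.046] 22.45
[[-0.0762, -0.9967, 0.0292], [-0.9365, 0.0816, 0.3409], [-0.3422, -0.0013, -0.9396]]
tcp [ 0.5141 -0.3096  0.0536] shift [ 0.1 -0.2  2.6] turn [-0.0013 -0.0009  0.0009] norm 0.003 22.5
```

Lower the last 2.3 mm, open, and back off along the tool axis.

Request:
servo_tool:
  commands:
    - [[1, 0.3, 0, 0.8, 0, 0, 0], [1, 0.6, 0, 1.5, 0, 0, 0], [1, 0.8, 0, 2.2, 0, 0, 0], [1, 0.8, 0, 2.2, 0, 0, 0], [1, 0.8, 0, 2.2, 0, 0, 0]]

```text
time_s: 23.0
tcp_pos: [0.514, -0.3095, 0.0512]
ee_rot: [[-0.076, -0.997, 0.029], [-0.936, 0.082, 0.341], [-0.342, -0.001, -0.94]]
wrist_force: [-0.5, -0.3, 1.5]
gripper_width: 0.273
gripper_force: 30.0
```

Request:
servo_tool:
  commands:
    - [[0.6, 0, 0, 0, 0, 0, 0], [0.3, 0, 0, 0, 0, 0, 0], [0, 0, 0, 0, 0, 0, 0], [0, 0, 0, 0, 0, 0, 0], [0, 0, 0, 0, 0, 0, 0]]

```text
time_s: 23.5
tcp_pos: [0.514, -0.3095, 0.0508]
ee_rot: [[-0.077, -0.997, 0.029], [-0.936, 0.082, 0.341], [-0.342, -0.001, -0.94]]
wrist_force: [0.4, -0.4, -0.6]
gripper_width: 0.639
gripper_force: 0.0
```

Request:
servo_tool:
  commands:
    - [[0, 0, 0, 0, 0, 0, 0], [0, -7, 0, -19, 0, 0, 0], [0, -17, 0, -47, 0, 0, 0], [0, -31, 0, -84, 0, 0, 0], [0, -45, 0, -122, 0, 0, 0]]

```text
time_s: 24.0
tcp_pos: [0.5135, -0.3087, 0.1818]
ee_rot: [[-0.077, -0.997, 0.027], [-0.936, 0.082, 0.342], [-0.343, 0.001, -0.939]]
wrist_force: [0.8, -1.0, -0.1]
gripper_width: 0.989
gripper_force: 0.0
```

Request:
servo_tool:
  commands:
    - [[0, 0, 0, 0, 0, 0, 0], [0, 0, 0, 0, 0, 0, 0], [0, 0, 0, 0, 0, 0, 0], [0, 0, 0, 0, 0, 0, 0], [0, 0, 0, 0, 0, 0, 0]]

```text
time_s: 24.5
tcp_pos: [0.5135, -0.3087, 0.1795]
ee_rot: [[-0.077, -0.997, 0.026], [-0.936, 0.082, 0.342], [-0.343, 0.002, -0.939]]
wrist_force: [-0.1, -0.6, -0.5]
gripper_width: 1.004
gripper_force: 0.0
```

Run:
```python
from h import *
a=snap('scene','s9');b=snap('side','d9');w=snap('wrist','w9')
for n0,n1,bx in(('s0','s9',(175,210,115,190)),('d0','d9',(255,330,255,340))):
    A=load(n0)['pixels'].astype(int);B=load(n1)['pixels'].astype(int);y0,y1,x0,x1=bx
    d=np.abs(A-B).sum(2)[y0:y1,x0:x1];print(n1,'diff>60:',(d>60).sum(),'of',d.size,'max',d.max(),np.argwhere(d>60)[:12].tolist())
im=a['pixels'].astype(int);m=(np.abs(im[185:215,280:320]-[131,98,69]).sum(2)<30);print('tile px',m.sum())
for nm,bx in(('tin',(155,190,338,372)),('tape',(135,158,327,355)),('ink',(213,238,168,185))):
    A=load('s0')['pixels'].astype(int);y0,y1,x0,x1=bx;print(nm,(np.abs(A-im).sum(2)[y0:y1,x0:x1]>60).sum())
```

```text
s9 diff>60: 914 of 2625 max 136 [[0, 43], [0, 44], [0, 45], [0, 46], [0, 47], [0, 48], [0, 49], [0, 50], [0, 51], [0, 52], [0, 53], [0, 54]]
d9 diff>60: 3002 of 6375 max 283 [[0, 25], [0, 26], [0, 27], [0, 28], [6, 27], [7, 23], [7, 24], [7, 31], [8, 64], [8, 65], [8, 66], [8, 67]]
tile px 364
tin 0
tape 0
ink 0
```

Request:
servo_tool:
  commands:
    - [[0, -20, 5, -10, 0, 0, 0], [0, -50, 14, -15, 0, 0, 0], [0, -80, 22, -15, 0, 0, 0], [0, -110, 30, -10, 0, 0, 0], [0, -140, 38, -5, 0, 0, 0]]

```text
time_s: 25.15
tcp_pos: [0.4863, -0.1754, 0.2338]
ee_rot: [[-0.077, -0.997, 0.029], [-0.936, 0.082, 0.341], [-0.343, -0.001, -0.94]]
wrist_force: [0.1, 0.5, -0.5]
gripper_width: 1.004
gripper_force: 0.0
```

Request:
servo_tool:
  commands:
    - [[0, -40, 10, 0, 0, 0, 0], [0, -80, 20, 0, 0, 0, 0], [0, -120, 30, 0, 0, 0, 0], [0, -150, 38, 0, 0, 0, 0], [0, -150, 38, 0, 0, 0, 0]]

```text
time_s: 25.65
tcp_pos: [0.4599, -0.0305, 0.2871]
ee_rot: [[-0.071, -0.997, 0.031], [-0.937, 0.077, 0.342], [-0.343, -0.005, -0.939]]
wrist_force: [0.6, -0.3, 0.1]
gripper_width: 1.001
gripper_force: 0.0
```

Run:
```python
from h import *
a=snap('scene','s10');b=snap('side','d10')
for n0,n1,bx in(('s0','s10',(175,210,115,190)),('d0','d10',(255,330,255,340))):
    A=load(n0)['pixels'].astype(int);B=load(n1)['pixels'].astype(int);y0,y1,x0,x1=bx
    d=np.abs(A-B).sum(2)[y0:y1,x0:x1];print(n1,'diff>60:',(d>60).sum(),'of',d.size,'max',d.max(),np.argwhere(d>60)[:40].tolist())
    bst=min(((np.abs(A[y0:y1,x0:x1]-B[y0+i:y1+i,x0+j:x1+j]).sum(),i,j) for i in range(-4,5) for j in range(-4,5)));print(bst)
m=(np.abs(a['pixels'].astype(int)[185:215,280:320]-[131,98,69]).sum(2)<30);print('tile px',m.sum())
```

```text
s10 diff>60: 238 of 2625 max 126 [[1, 71], [1, 72], [1, 73], [1, 74], [2, 64], [2, 65], [2, 66], [2, 67], [2, 68], [2, 69], [2, 70], [2, 71], [2, 72], [2, 73], [2, 74], [3, 61], [3, 62], [3, 63], [3, 64], [3, 65], [3, 66], [3, 67], [3, 68], [3, 69], [3, 70], [3, 71], [3, 72], [3, 73], [3, 74], [4, 60], [4, 61], [4, 62], [4, 63], [4, 64], [4, 65], [4, 66], [4, 67], [4, 68], [4, 69], [4, 70]]
(np.int64(36761), 0, 0)
d10 diff>60: 277 of 6375 max 229 [[0, 0], [0, 1], [1, 0], [1, 1], [2, 0], [2, 1], [2, 2], [3, 0], [3, 1], [4, 0], [4, 1], [5, 1], [5, 2], [5, 28], [6, 0], [6, 1], [6, 2], [6, 3], [6, 27], [7, 0], [7, 1], [7, 2], [7, 3], [7, 23], [7, 24], [8, 0], [8, 1], [8, 2], [8, 3], [8, 4], [9, 0], [9, 1], [9, 2], [9, 3], [9, 4], [9, 5], [9, 20], [9, 34], [10, 0], [10, 1]]
(np.int64(196987), 0, 0)
tile px 366
```

The spatula matches its starting image apart from the arm's shadow, and the tile is turned. Handing in.

```bash
python3 -c "
from station import r
print(r.finish_job())"
```

```text
the job is handed in; nothing more can be done
None
```

I turned the tile over, laid the spatula back in its rest, let go and handed the job in at about 26 s; the hand-in returned no verdict. By the cameras the tile lies flat, dark side up, about 133 mm in x and 55 mm in y from the board's middle, and the spatula, ink jar, tape and tin are where they started.

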